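# Put the handheld radio away in the desk drawer

### The job

Put the handheld radio, the one with the short stub antenna, away: set it down flat on its back, the way it lies now, inside the open top drawer of the small drawer unit, without dropping it. Then slide that drawer fully shut without slamming it. Leave the hand microphone, which looks similar but has no antenna, where it lies.

Things in the scene. Friction and masses are not known exactly. Their poses are not given: they have to be found in the camera images.
- radio: Black handheld radio on its back, 0.17-0.34 kg. Case 95 (x) by 54 (y) by 30 mm (z); a rubber stub antenna 13 mm thick sticks 30 mm out of the +x end (y +14, z +15 mm), beside a 9 mm knob. Keys, display and speaker slots on its upper face. Origin: centre of the case's underside; z up. Starts on the table left or right of the drawer, yaw within 1.2 rad of straight ahead. Grip across the 54 mm width.
- handmic: Black cordless hand microphone, like the radio but 80 (x) by 54 (y) by 30 mm (z), with a round grille, a grey key on one side and no antenna. Origin: centre of its underside, z up. It lies on the table on the other side of the drawer from the radio.
- unit_drawer0 (a joint): Top drawer of a fixed grey two-drawer unit (250 deep, 240 wide, 130 mm high, white fronts, yaw up to 0.15 rad). Metres pulled out towards the robot: 0 shut, starts at 0.155-0.173 (stop). About 1 N friction, no spring or latch. With it open by q, the unit's top covers all beyond handle-frame x = 0.050 + q, 43 mm above the drawer's floor. Lower drawer: shut, unused.
- unit_drawer0_handle (a point): Middle of the top drawer's steel bar handle (11 mm thick, 131 long along y, 96 above the table), moving with the drawer. x: level, the shutting direction; y: left; z: up. In this frame, mm: outer face of the front x 35, front's top z 22; inside x 56 to 261, y -99 to 99, floor z -20, side rims z 12; unit's top z 35.
Mind the look-alikes: they are no part of the job. What is shaped like the radio but green or red is not meant.

How it is judged:
On the way:
1. the radio lies flat and released in the drawer while the drawer is still open by more than 100 mm (x of radio in the frame of unit_drawer0_handle between 0.06 and 0.26 m and y of radio in the frame of unit_drawer0_handle between -0.09 and 0.09 m and z of radio in the frame of unit_drawer0_handle between -0.035 and -0.008 m and angle between radio's own z axis and vertical below 0.175 rad and contact force between radio and the fingers below 0.1 N and linear speed of radio below 0.05 m/s and value of joint unit_drawer0 above 0.1 m), for 0.2 s.
At the end, for the whole second after the job is handed in: The top drawer is shut to within 10 mm, the radio lies in it at rest, released and face up, flat to within 10 degrees, and the hand microphone is within 30 mm of where it started (x of radio in the frame of unit_drawer0_handle between 0.06 and 0.26 m and y of radio in the frame of unit_drawer0_handle between -0.09 and 0.09 m and z of radio in the frame of unit_drawer0_handle between -0.035 and -0.008 m and angle between radio's own z axis and vertical below 0.175 rad and contact force between radio and the fingers below 0.1 N and linear speed of radio below 0.05 m/s and value of joint unit_drawer0 below 0.01 m and distance of handmic from where it was at the start of the episode below 0.03 m); the robot touches nothing.
It fails at once if the radio is dropped or thrown (moves faster than 0.75 m/s, a fall of some 28 mm, while the fingers do not touch it) (linear speed of radio above 0.75 m/s and contact force between radio and the fingers below 0.05 N).
It fails at once if the drawer is slammed (slides shut faster than 0.6 m/s) (velocity of joint unit_drawer0 below -0.6 m/s).
It fails at once if the hand microphone is moved by more than 30 mm (distance of handmic from where it was at the start of the episode above 0.03 m).
It also fails if it takes over 54 s, if anything falls off the work surface, if the arm or the gripper's body presses on something with over 40 N, if the wrist force passes 120 N, or if a joint passes its speed limit or range.

### The arm

A 7-joint arm with a two-finger parallel gripper is mounted at the origin on the work surface. World frame = base frame: x ahead of the robot, y to its left, z up, the work surface at z = 0. Lengths are in m, angles in rad, forces in N, time in s.
With the tool pointing down it reaches from about 0.4 to 0.85 m from the base axis. Payload 10.4 kg.
Tool frame: the origin (TCP) lies midway between the tips of the shut fingers; the grasp point (between the pads) lies 19 mm behind it; x points along the fingers, y is the direction in which the jaws open and shut, and the axes are right-handed (so a half turn about x gives the same grasp; the last joint's range is limited). The gripper opens to 87 mm and grips with 3 to 60 N. Pads are 19 mm wide; open, the fingers measure 117 mm over their backs; the gripper's body (75 mm by 190 mm) begins 51 mm behind the grasp point.
Start: joints at [-1.349, 0.332, -0.065, 1.46, 0.022, 1.35, -0.088], TCP at [0.151, 0.606, 0.223] pointing down, gripper open.
Joint ranges: [-2.6, 2.6], [-0.5, 2.12], [-1.47, 1.34], [0.16, 2.42], [-1.27, 4.41], [0.06, 2.06], [-2.6, 2.6]. Speed limits (rad/s): [2.22, 2.22, 2.79, 2.79, 3.14, 3.14, 3.14].

### API

Orientations are given as a unit quaternion [x, y, z, w].
In Python, from bench import * gives the robot as it stands.
- The arm moves only by the shell command python3 -m inch 'ROWS' [FORCE]. ROWS is JSON, a list that holds one entry, the list of rows, each a list of 7 numbers: the shift along the world's x, y, z each as a share of 120 mm, from -1 to 1, then the turn, a rotation vector about the world's x, y, z each as a share of 2 pi rad, from -1 to 1, then the closure, from 0 (fully open) to 1 (shut). A call has 1 to 10 rows; each row is the pose to reach, as a shift and turn from the pose commanded when the call began, turning the shorter way round; what a row does not reach only later rows make up. A row lasts 1/10 s, in which the tool goes at most 50 mm and 8.59 degrees, less where a joint would pass 70% of its speed; a pose out of reach is approached as far as the arm can. A call with a number of a shift or a turn outside -1 to 1 is refused whole. A call with a gripper value outside its range is refused whole. The fingers move at their own pace and stop on an object; FORCE is the grip in N (left out, the last holds). Time passes only in rows, so rows that repeat a pose let the fingers close. It gives the time, the measured TCP pose, the force and the opening at its end, in the units of the state.
- read_state(): the state, without advancing time (a new reading comes with each control period).
- camera(name): name is "side" or "top"; returns the picture (384x512x3 uint8, red, green, blue); there is no depth.
- get_calibration(name): a dict with "fx", "fy", "cx", "cy" (pixels), "xyz" and "attitude" of the camera in the world. Camera axes: x right, y up, looking along -z (the intrinsics and any distortion apply to the point x, -y, -z); pixel columns grow to the right and rows downward; lengths in m; the calibration is good to about 2 mm. A picture is of the moment at which its call begins. get_calibration takes no time and is no camera call.
- close_job(): hands the job in, once; it reports no verdict.
The state is a dict: "time": time; "joint_positions": joint angles; "joint_vel": joint speeds; "joint_torque": joint torques, N m; "ee_pos": TCP position; "eef_rot": TCP orientation; "ft_force": force on the tool from outside, world axes, zero at the start; "torque": the same for the moment, N m; "width": finger opening in m.
Only numpy, scipy, OpenCV 4.12 (cv2) and the standard library are available. Lean on these libraries where they do the work, as an engineer would, in place of code of your own. Each camera call takes 0.05 s, during which the arm holds its last target.

## Working session

There is one attempt and no reset: what is moved stays moved. The work goes in short steps, Python scripts to look and compute and a shell command to move; the robot and the scene stay as the last step left them, time stands still between calls to the robot, and variables do not carry over. Pictures are saved under pics/ and viewed, and the job is handed in when it is done.

```bash
mkdir -p pics; ls
python3 - <<'E'
from bench import *
import cv2
for n in("top","side"):
    c=get_calibration(n);print(n,c)
    cv2.imwrite(f"pics/{n}0.png",camera(n)[:,:,::-1])
s=read_state();print(s)
E
```

```text
pics
top {'fx': 400.83574186788087, 'fy': 400.83574186788087, 'cx': 258.3645520351886, 'cy': 190.32249007238624, 'xyz': array([ 0.37436976, -0.00786699,  1.16468735]), 'attitude': array([-0.06906796,  0.06078709,  0.70831956, -0.69986995])}
side {'fx': 347.8836746112804, 'fy': 347.8836746112804, 'cx': 260.444999102614, 'cy': 194.82971213889857, 'xyz': array([ 0.14183908, -0.67041256,  0.62168385]), 'attitude': array([ 0.45322874, -0.14101726, -0.24107726,  0.84651025])}
{'time': 0.1, 'joint_positions': array([-1.34859465,  0.33282797, -0.06467059,  1.46083222,  0.02159735,
        1.34988302, -0.08852228]), 'joint_vel': array([-0.00070982, -0.0019658 , -0.00162241, -0.00175128,  0.00081136,
       -0.0024216 ,  0.00111159]), 'joint_torque': array([ 9.05454381e-04, -6.24539495e+01,  2.41882220e-02, -3.90714169e+01,
       -6.14705100e-02,  3.65491002e-02,  9.22046320e-05]), 'ee_pos': array([0.15141603, 0.60604078, 0.22183336]), 'eef_rot': array([ 0.08590301,  0.70184743, -0.08678842,  0.70178247]), 'ft_force': array([-1.36017714,  0.58929573, -0.46353159]), 'torque': array([ 0.00512368, -0.0060807 ,  0.04568923]), 'width': 0.08723792825541815}
```

View pics/top0.png

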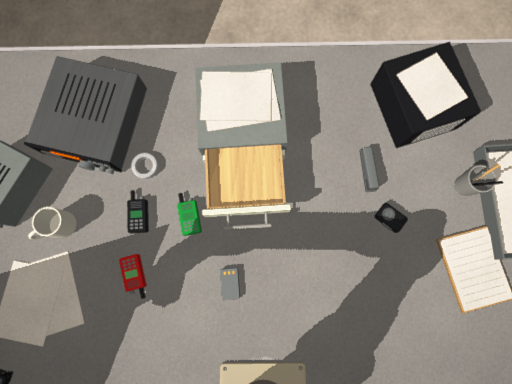

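View pics/side0.png

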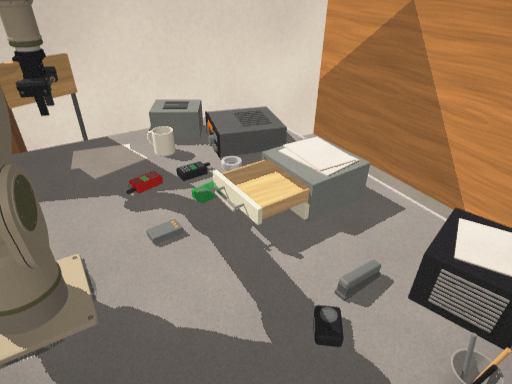

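The top view shows the black radio with its antenna at about (138,212) px, pointing up (+x), and the open drawer with its handle at (250,220). The handmic is at (391,217). The red and green look-alikes are at (132,272) and (189,215).

```bash
cat > h.py <<'E'
from bench import *
import numpy as np, cv2
from scipy.spatial.transform import Rotation as R
def ray(n,u,v):
    c=get_calibration(n); d=np.array([(u-c['cx'])/c['fx'],-(v-c['cy'])/c['fy'],-1.])
    return np.array(c['xyz']),R.from_quat(c['attitude']).apply(d)
def cast(n,u,v,z):
    o,d=ray(n,u,v); return o+d*(z-o[2])/d[2]
def proj(n,p):
    c=get_calibration(n); q=R.from_quat(c['attitude']).inv().apply(np.array(p)-c['xyz'])
    return c['cx']+c['fx']*q[0]/-q[2], c['cy']-c['fy']*q[1]/-q[2]
def tri(a,b):
    (o1,d1),(o2,d2)=ray('top',*a),ray('side',*b)
    s=np.linalg.lstsq(np.c_[d1,-d2],o2-o1,rcond=None)[0]
    p,q=o1+s[0]*d1,o2+s[1]*d2; return (p+q)/2,np.linalg.norm(p-q)
E
python3 - <<'E'
from h import *
im=cv2.imread('pics/top0.png')
a=cv2.resize(im[180:245,105:215],None,fx=7,fy=7,interpolation=cv2.INTER_NEAREST)
cv2.imwrite('pics/z1.png',a)
a=cv2.resize(im[130:235,190:300],None,fx=5,fy=5,interpolation=cv2.INTER_NEAREST); cv2.imwrite('pics/z2.png',a)
im=cv2.imread('pics/side0.png')
a=cv2.resize(im[140:230,120:320],None,fx=4,fy=4,interpolation=cv2.INTER_NEAREST); cv2.imwrite('pics/z3.png',a)
E
```

```text
(no output)
```

View pics/z1.png

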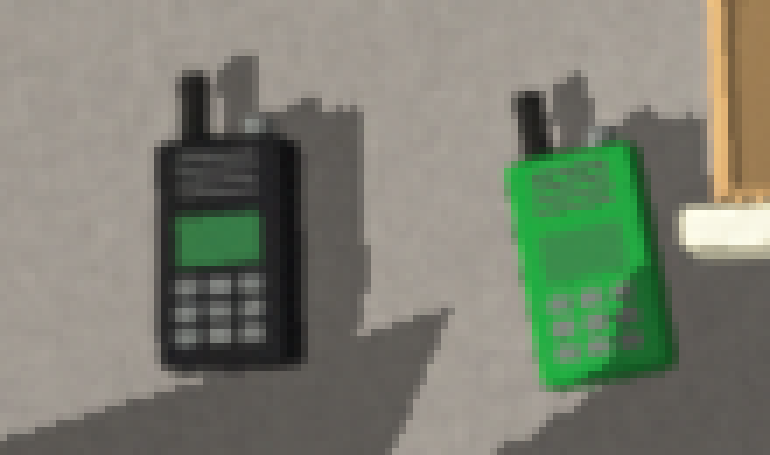

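View pics/z2.png

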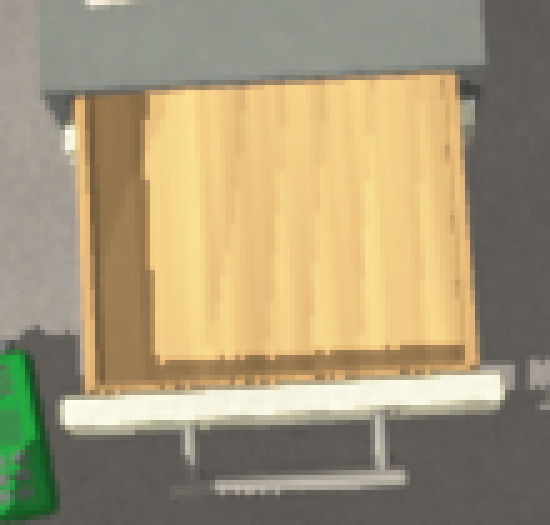

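View pics/z3.png

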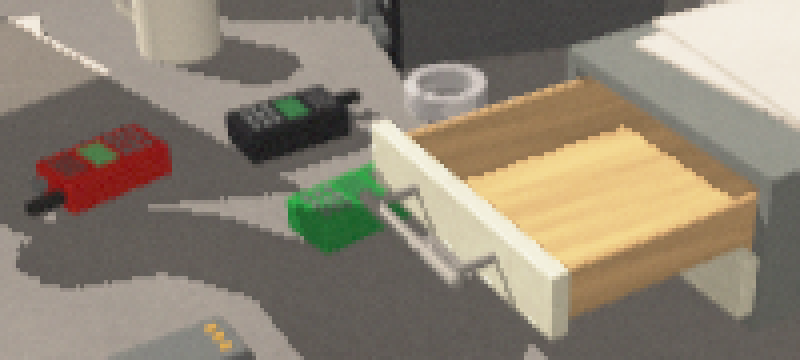

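Crops: radio top face spans z1 px (160..~284, 143..360), antenna to its left top, yaw near straight ahead; drawer front is white, handle bar at z2 (170..408, ~483). Now positions.

Run:
```python
from h import *
np.set_printoptions(precision=4,suppress=True)
im=cv2.imread('pics/top0.png')
f=lambda X,Y:(105+X/7-.5,180+Y/7-.5)
for p in [(158,146),(284,143),(160,364),(284,360)]: print('top corner',cast('top',*f(*p),.03))
for p in [(302,362),(298,146)]: print('bottom right corner',cast('top',*f(*p),.0))
print('ant',cast('top',*f(194,72),.015),cast('top',*f(196,140),.015))
# dark mask
g=im[180:245,105:160].max(2); m=(g<62).astype(np.uint8); n,l,st,ce=cv2.connectedComponentsWithStats(m);i=1+st[1:,4].argmax();print(st[i],ce[i])
gg=lambda X,Y:(190+X/5-.5,130+Y/5-.5)
print('handle ends',cast('top',*gg(172,489),.096),cast('top',*gg(407,478),.096))
print('front top outer',cast('top',*gg(60,402),.118),cast('top',*gg(505,373),.118), 'outer', cast('top',*gg(62,433),.118),cast('top',*gg(503,408),.118))
print('unit top edge',cast('top',*gg(40,93),.131),cast('top',*gg(485,65),.131))
print('rim L',cast('top',*gg(82,95),.108),cast('top',*gg(92,390),.108),'R',cast('top',*gg(462,72),.108),cast('top',*gg(478,368),.108))
ss=lambda X,Y:(120+X/4-.5,140+Y/4-.5)
print('side handle end', tri(gg(407,478),ss(455,278)),tri(gg(172,489),ss(368,190)))
print('side radio corner', tri(f(160,364),ss(228,110)),tri(f(284,360),ss(256,135)),tri(f(284,143),ss(352,115)))
print('mic',cast('top',391,217,.015))
```

```text
top corner [0.5611 0.3826 0.03  ]
top corner [0.5617 0.3306 0.03  ]
top corner [0.4716 0.3773 0.03  ]
top corner [0.4726 0.327  0.03  ]
bottom right corner [0.4743 0.3283 0.    ]
bottom right corner [0.5653 0.3336 0.    ]
ant [0.5948 0.3741 0.015 ] [0.5659 0.3719 0.015 ]
[ 23  11  21  42 434] [33.3203 33.6682]
handle ends [0.4741 0.0967 0.096 ] [ 0.4784 -0.0288  0.096 ]
front top outer [0.5186 0.1539 0.118 ] [ 0.5311 -0.0809  0.118 ] outer [0.5022 0.1526 0.118 ] [ 0.5125 -0.0794  0.118 ]
unit top edge [0.684  0.1652 0.131 ] [ 0.6961 -0.0736  0.131 ]
rim L [0.6894 0.1459 0.108 ] [0.5262 0.1385 0.108 ] R [ 0.6994 -0.0624  0.108 ] [ 0.5354 -0.0673  0.108 ]
side handle end (array([ 0.4785, -0.029 ,  0.1021]), np.float64(0.0014799416485519327)) (array([0.4756, 0.0953, 0.1021]), np.float64(0.004488580590217494))
side radio corner (array([0.473 , 0.3755, 0.0337]), np.float64(0.0037619855530210827)) (array([0.476 , 0.3248, 0.0327]), np.float64(0.007782268598584215)) (array([0.5666, 0.3311, 0.0235]), np.float64(0.00827560688723733))
mic [ 0.5054 -0.3753  0.015 ]
```

```bash
python3 - <<'E'
from h import *
r=R.from_quat(read_state()['eef_rot']);print(r.as_matrix().round(3))
yaw=.045
y=np.array([-np.sin(yaw),np.cos(yaw),0]); 
for s in(1,-1):
    T=np.c_[[0,0,-1],s*y,np.cross([0,0,-1],s*y)]
    print(s,((R.from_matrix(T)*r.inv()).as_rotvec()/2/np.pi).round(4))
E
python3 -m inch '[[[0.35,-0.1,0,0,0,0,0],[0.7,-0.4,0,0,0,0,0],[1,-0.7,0,0,0,0,0],[1,-0.7,0,0,0,0,0]]]'
```

```text
[[-0.     0.242  0.97 ]
 [-0.001  0.97  -0.242]
 [-1.    -0.001  0.   ]]
1 [ 0.0002 -0.      0.0461]
-1 [-0.000e+00 -3.000e-04 -4.539e-01]
time: 0.5
ee_pos: [0.2779, 0.5175, 0.2225]
eef_rot: [0.089, 0.7, -0.09, 0.702]
ft_force: [-0.0, 0.9, 0.7]
width: 0.087
```

```bash
python3 -m inch '[[[0.33,-0.2,0,0,0,0.02,0],[0.67,-0.45,0,0,0,0.04,0],[1,-0.7,0,0,0,0.0461,0],[1,-0.7,0,0,0,0.0461,0]]]'
python3 -m inch '[[[0.33,-0.2,0,0,0,0,0],[0.67,-0.45,-0.2,0,0,0,0],[1,-0.66,-0.5,0,0,0,0],[1,-0.66,-0.5,0,0,0,0],[1,-0.66,-0.5,0,0,0,0]]]'
python3 - <<'E'
from h import *
s=read_state();p=s['ee_pos'];print(p.round(4),R.from_quat(s['eef_rot']).as_matrix().round(3).tolist(),((np.array([.518,.354,.1])-p)/.12).round(3))
E
```

```text
time: 0.9
ee_pos: [0.3982, 0.4323, 0.2224]
eef_rot: [-0.013, 0.706, 0.011, 0.708]
ft_force: [-0.8, 1.0, 0.3]
width: 0.0869
time: 1.4
ee_pos: [0.512, 0.357, 0.1604]
eef_rot: [-0.016, 0.708, 0.013, 0.706]
ft_force: [-0.2, 0.3, 0.7]
width: 0.0869
[0.512  0.357  0.1604] [[-0.002, -0.041, 0.999], [-0.003, 0.999, 0.041], [-1.0, -0.003, -0.003]] [ 0.05  -0.025 -0.503]
```

```bash
python3 -m inch '[[[0.05,-0.025,-0.3,0,0,0,0],[0.05,-0.025,-0.5,0,0,0,0],[0.05,-0.025,-0.7,0,0,0,0],[0.05,-0.025,-0.7,0,0,0,0],[0.05,-0.025,-0.7,0,0,0,0]]]'
python3 - <<'E'
from h import *
s=read_state();print(s['ee_pos'].round(4))
a=cv2.resize(camera('top')[150:270,60:220,::-1],None,fx=5,fy=5,interpolation=cv2.INTER_NEAREST);cv2.imwrite('pics/t1.png',a)
a=cv2.resize(camera('side')[120:230,100:260,::-1],None,fx=5,fy=5,interpolation=cv2.INTER_NEAREST);cv2.imwrite('pics/s1.png',a)
E
```

```text
time: 1.9
ee_pos: [0.5166, 0.3579, 0.0799]
eef_rot: [-0.016, 0.707, 0.017, 0.707]
ft_force: [0.3, 0.4, 1.1]
width: 0.087
[0.5166 0.3579 0.0799]
```

View pics/t1.png

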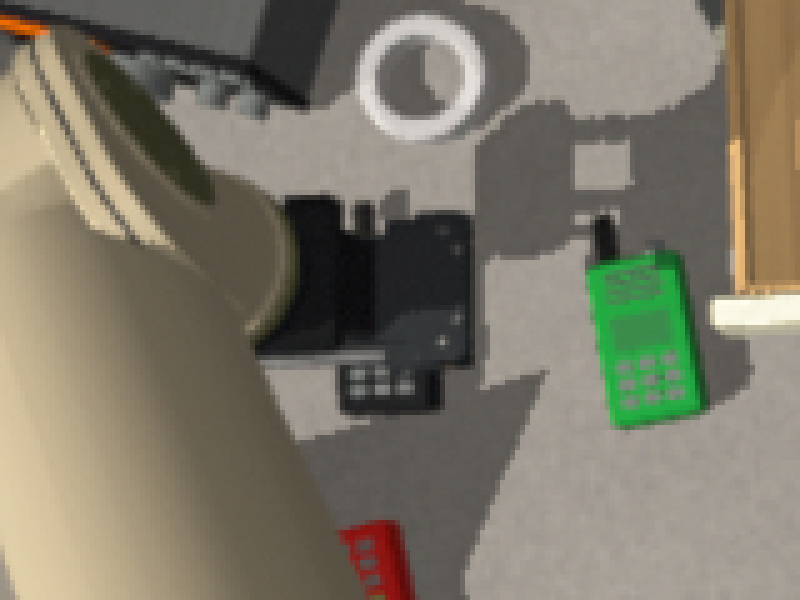

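View pics/s1.png

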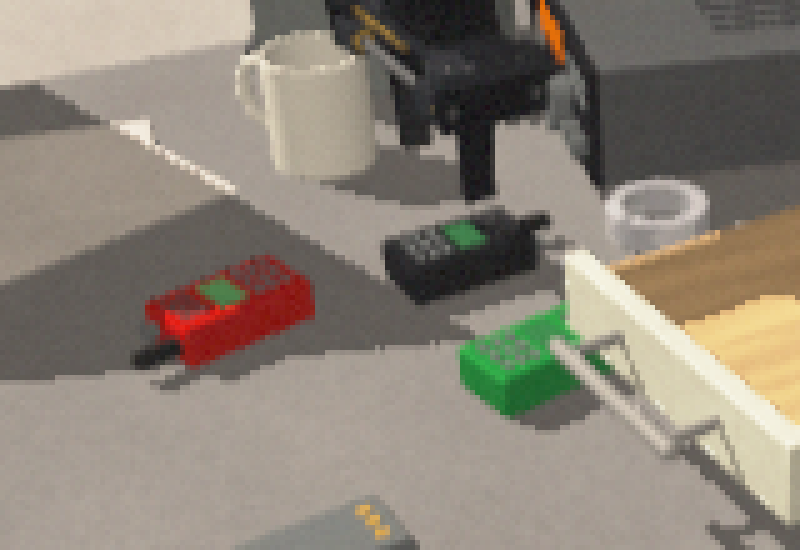

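The gripper is astride the radio (side view: right finger at (478,170) beside it) with nothing in the way. Descending.

```bash
python3 -m inch '[[[0.01,-0.035,-0.2,0,0,0,0],[0.01,-0.035,-0.4,0,0,0,0],[0.01,-0.035,-0.55,0,0,0,0],[0.01,-0.035,-0.62,0,0,0,0],[0.01,-0.035,-0.62,0,0,0,0],[0.01,-0.035,-0.62,0,0,0,0]]]'
```

```text
time: 2.6
ee_pos: [0.5194, 0.3527, 0.0056]
eef_rot: [-0.015, 0.706, 0.016, 0.707]
ft_force: [0.7, 0.3, 0.6]
width: 0.087
```

```bash
python3 -m inch '[[[0,0,0,0,0,0,0.5],[0,0,0,0,0,0,1],[0,0,0,0,0,0,1],[0,0,0,0,0,0,1],[0,0,0,0,0,0,1],[0,0,0,0,0,0,1],[0,0,0,0,0,0,1],[0,0,0,0,0,0,1]]]' 25
```

```text
time: 3.4
ee_pos: [0.5188, 0.3524, 0.0044]
eef_rot: [-0.016, 0.707, 0.016, 0.707]
ft_force: [0.1, 1.9, 2.1]
width: 0.0537
```

Gripped at 53.7 mm, as expected. Lifting and checking.

```bash
python3 -m inch '[[[0,0,0.1,0,0,0,1],[0,0,0.3,0,0,0,1],[0,0,0.6,0,0,0,1],[0,0,1,0,0,0,1],[0,0,1,0,0,0,1]]]'
python3 -m inch '[[[0,-0.1,0.3,0,0,0,1],[0.1,-0.4,0.6,0,0,0,1],[0.2,-0.7,0.6,0,0,0,1],[0.3,-1,0.6,0,0,0,1],[0.3,-1,0.6,0,0,0,1]]]'
python3 -m inch '[[[0.1,-0.3,0,0,0,0,1],[0.2,-0.6,0,0,0,0,1],[0.35,-1,0,0,0,0,1],[0.35,-1,0,0,0,0,1],[0.35,-1,0,0,0,0,1]]]'
python3 - <<'E'
from h import *
s=read_state();p=s['ee_pos'];print(p.round(4),R.from_quat(s['eef_rot']).as_matrix().round(3).tolist(),((np.array([.6,.04,.15])-p)/.12).round(3))
cv2.imwrite('pics/t2.png',camera('top')[:,:,::-1])
cv2.imwrite('pics/s2.png',camera('side')[:,:,::-1])
E
```

```text
time: 3.9
ee_pos: [0.5217, 0.3535, 0.1317]
eef_rot: [-0.013, 0.704, 0.018, 0.71]
ft_force: [1.3, 0.2, -1.8]
width: 0.0538
time: 4.4
ee_pos: [0.5569, 0.2244, 0.1968]
eef_rot: [-0.014, 0.707, 0.011, 0.707]
ft_force: [0.3, -0.5, -1.7]
width: 0.0539
time: 4.9
ee_pos: [0.5967, 0.1099, 0.196]
eef_rot: [-0.015, 0.707, 0.014, 0.707]
ft_force: [0.0, 1.8, -1.7]
width: 0.0537
[0.5967 0.1099 0.196 ] [[-0.001, -0.041, 0.999], [-0.001, 0.999, 0.041], [-1.0, -0.001, -0.001]] [ 0.028 -0.583 -0.383]
```

View pics/s2.png

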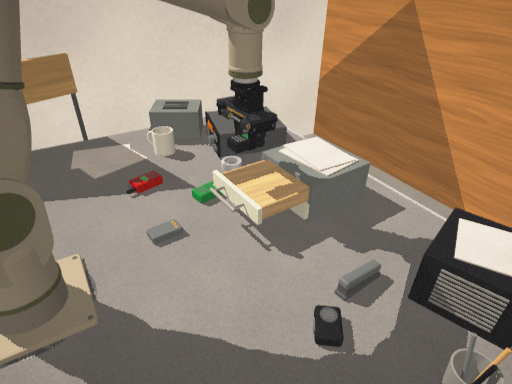

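View pics/t2.png

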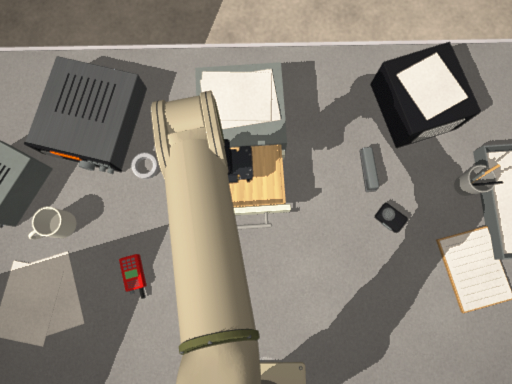

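Radio is held in the jaws at about side (245,138) px, and the drawer is unmoved. Moving over the drawer.

```bash
python3 -m inch '[[[0.03,-0.25,0,0,0,0,1],[0.03,-0.5,-0.1,0,0,0,1],[0.03,-0.59,-0.38,0,0,0,1],[0.03,-0.59,-0.38,0,0,0,1],[0.03,-0.59,-0.38,0,0,0,1]]]'
python3 - <<'E'
from h import *
s=read_state();p=s['ee_pos'];print(p.round(4),((np.array([.6,.04,.081])-p)/.12).round(3))
cv2.imwrite('pics/t3.png',cv2.resize(camera('top')[110:240,180:310,::-1],None,fx=4,fy=4))
cv2.imwrite('pics/s3.png',cv2.resize(camera('side')[100:250,170:370,::-1],None,fx=4,fy=4,interpolation=cv2.INTER_NEAREST))
E
```

```text
time: 5.5
ee_pos: [0.5998, 0.0432, 0.1507]
eef_rot: [-0.016, 0.707, 0.017, 0.706]
ft_force: [0.1, 1.5, -1.2]
width: 0.0537
[0.5998 0.0432 0.1507] [ 0.002 -0.027 -0.581]
```

View pics/s3.png

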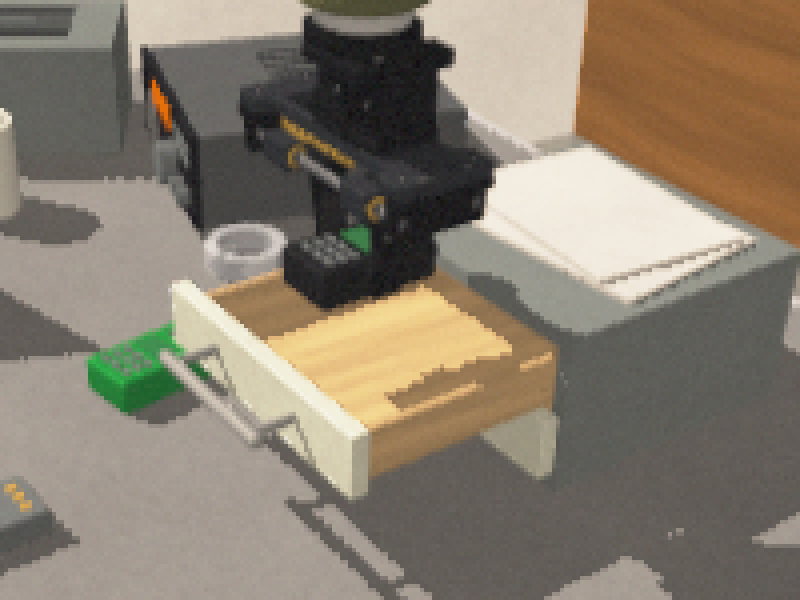

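View pics/t3.png

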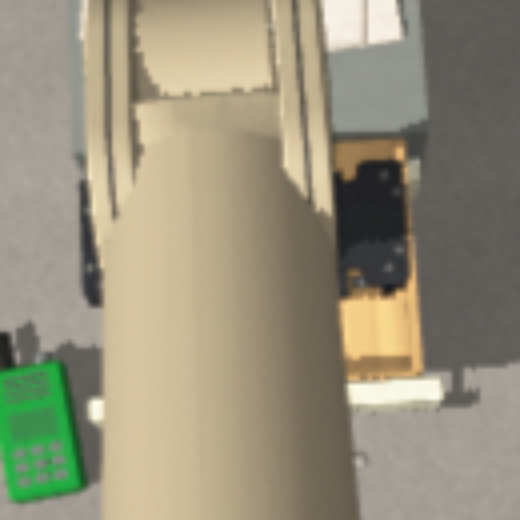

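The radio hangs level above the drawer, bottom-front corner at side-crop (328,305), clear of the unit's top. Lowering slowly.

```bash
python3 -m inch '[[[0,-0.025,-0.1,0,0,0,1],[0,-0.025,-0.2,0,0,0,1],[0,-0.025,-0.3,0,0,0,1],[0,-0.025,-0.4,0,0,0,1],[0,-0.025,-0.5,0,0,0,1],[0,-0.025,-0.53,0,0,0,1],[0,-0.025,-0.53,0,0,0,1]]]'
python3 -m inch '[[[0,0,-0.02,0,0,0,1],[0,0,-0.03,0,0,0,1],[0,0,-0.03,0,0,0,1]]]'
```

```text
time: 6.3
ee_pos: [0.5999, 0.0381, 0.0861]
eef_rot: [-0.016, 0.707, 0.016, 0.706]
ft_force: [-0.5, -0.5, -2.2]
width: 0.0536
time: 6.6
ee_pos: [0.6004, 0.0382, 0.0836]
eef_rot: [-0.016, 0.707, 0.016, 0.707]
ft_force: [0.3, -0.6, -1.8]
width: 0.0536
```

```bash
python3 -m inch '[[[0,0,-0.015,0,0,0,1],[0,0,-0.02,0,0,0,1],[0,0,-0.02,0,0,0,1]]]'
python3 -m inch '[[[0,0,-0.015,0,0,0,1],[0,0,-0.015,0,0,0,1]]]'
```

```text
time: 6.9
ee_pos: [0.6002, 0.0382, 0.0809]
eef_rot: [-0.016, 0.707, 0.016, 0.707]
ft_force: [0.5, -0.4, -2.0]
width: 0.0538
time: 7.1
ee_pos: [0.6006, 0.0382, 0.0794]
eef_rot: [-0.016, 0.707, 0.016, 0.707]
ft_force: [0.7, -0.8, -0.5]
width: 0.0534
```

```bash
python3 -m inch '[[[0,0,-0.01,0,0,0,1],[0,0,-0.01,0,0,0,1]]]'
python3 -m inch '[[[0,0,-0.008,0,0,0,1],[0,0,-0.008,0,0,0,1]]]'
```

```text
time: 7.3
ee_pos: [0.6015, 0.0382, 0.0794]
eef_rot: [-0.016, 0.706, 0.016, 0.708]
ft_force: [0.3, -0.2, 7.0]
width: 0.0534
time: 7.5
ee_pos: [0.6022, 0.0382, 0.0793]
eef_rot: [-0.016, 0.705, 0.016, 0.709]
ft_force: [0.5, 0.3, 12.4]
width: 0.0537
```

Resting on the floor. Easing the downward press, then releasing.

```bash
python3 -m inch '[[[0,0,0.012,0,0,0,1],[0,0,0.012,0,0,0,1],[0,0,0.012,0,0,0,0.6],[0,0,0.012,0,0,0,0.4],[0,0,0.012,0,0,0,0.2],[0,0,0.012,0,0,0,0],[0,0,0.012,0,0,0,0],[0,0,0.012,0,0,0,0]]]'
python3 -m inch '[[[0,0,0.1,0,0,0,0],[0,0,0.3,0,0,0,0],[0,0,0.6,0,0,0,0],[0,0,1,0,0,0,0],[0,0,1,0,0,0,0]]]'
```

```text
time: 8.3
ee_pos: [0.6, 0.0382, 0.0782]
eef_rot: [-0.016, 0.707, 0.016, 0.707]
ft_force: [0.0, 0.7, -0.5]
width: 0.078
time: 8.8
ee_pos: [0.6035, 0.0382, 0.2063]
eef_rot: [-0.015, 0.703, 0.016, 0.711]
ft_force: [0.4, 0.2, -0.1]
width: 0.0872
```

```bash
python3 -m inch '[[[-0.3,0,0,0,0,0,0.5],[-0.7,0,0,0,0,0,1],[-1,0,0,0,0,0,1],[-1,0,0,0,0,0,1]]]' 20
python3 -m inch '[[[-0.3,-0.03,0,0,0,0,1],[-0.5,-0.03,0,0,0,0,1],[-0.5,-0.03,0,0,0,0,1],[-0.5,-0.03,0,0,0,0,1]]]'
python3 - <<'E'
from h import *
s=read_state();p=s['ee_pos'];print(p.round(4))
cv2.imwrite('pics/t4.png',cv2.resize(camera('top')[110:240,180:310,::-1],None,fx=4,fy=4))
cv2.imwrite('pics/s4.png',cv2.resize(camera('side')[100:250,170:370,::-1],None,fx=4,fy=4,interpolation=cv2.INTER_NEAREST))
E
```

```text
time: 9.2
ee_pos: [0.477, 0.0381, 0.1992]
eef_rot: [-0.015, 0.707, 0.016, 0.707]
ft_force: [1.2, -0.4, 0.6]
width: 0.0627
time: 9.6
ee_pos: [0.421, 0.0347, 0.1994]
eef_rot: [-0.016, 0.706, 0.016, 0.708]
ft_force: [0.2, -0.5, 1.0]
width: 0.0309
[0.421  0.0347 0.1994]
```

View pics/s4.png

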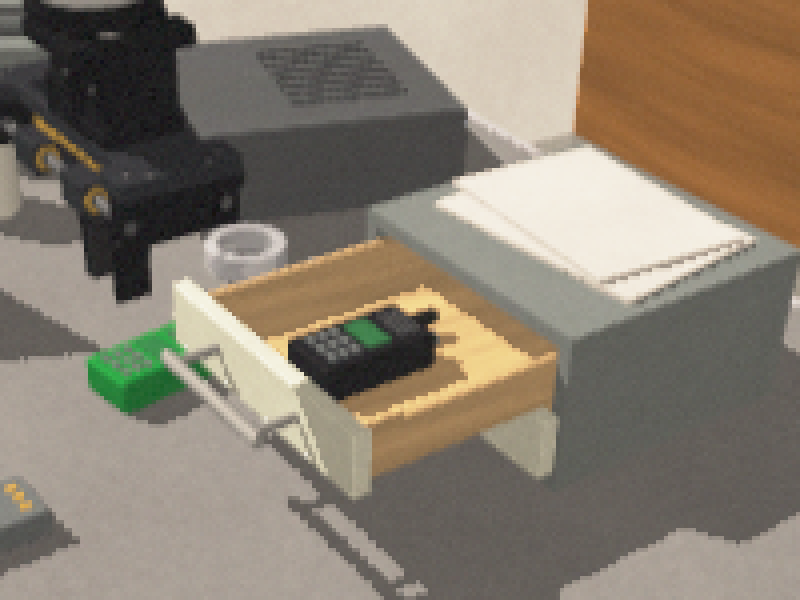

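View pics/t4.png

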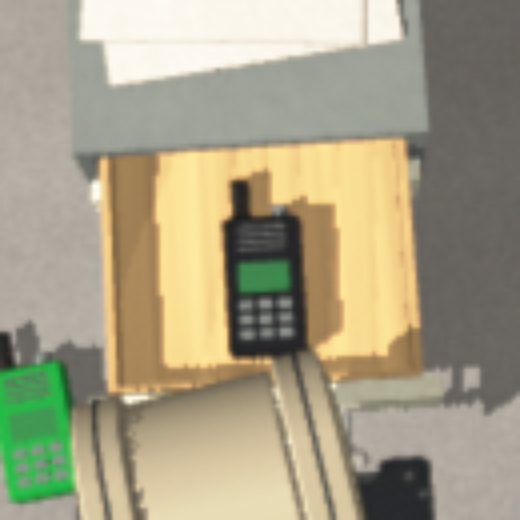

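The radio lies flat in the drawer (side crop (365,345)), antenna inward and clear of the unit's top. Lowering the shut fingers in front of the handle.

```bash
python3 -m inch '[[[0,0,-0.2,0,0,0,1],[0,0,-0.5,0,0,0,1],[0,0,-0.8,0,0,0,1],[0,0,-0.97,0,0,0,1],[0,0,-0.97,0,0,0,1],[0,0,-0.97,0,0,0,1]]]'
python3 -m inch '[[[0.05,0,0,0,0,0,1],[0.1,0,0,0,0,0,1],[0.15,0,0,0,0,0,1],[0.2,0,0,0,0,0,1],[0.25,0,0,0,0,0,1],[0.3,0,0,0,0,0,1],[0.35,0.0,0,0,0,0,1]]]'
```

```text
time: 10.3
ee_pos: [0.421, 0.0345, 0.0826]
eef_rot: [-0.016, 0.707, 0.016, 0.707]
ft_force: [-0.2, 0.2, 0.3]
width: 0.0
time: 11.0
ee_pos: [0.4628, 0.0346, 0.082]
eef_rot: [-0.016, 0.707, 0.016, 0.707]
ft_force: [0.1, -0.8, 0.5]
width: 0.0002
```

```bash
python3 -m inch '[[[0.05,0,0,0,0,0,1],[0.1,0,0,0,0,0,1],[0.17,0.01,0,0,0,0,1],[0.24,0.01,0,0,0,0,1],[0.31,0.01,0,0,0,0,1],[0.38,0.02,0,0,0,0,1],[0.44,0.02,0,0,0,0,1],[0.47,0.02,0,0,0,0,1],[0.5,0.02,0,0,0,0,1]]]'
python3 - <<'E'
from h import *
cv2.imwrite('pics/s5.png',cv2.resize(camera('side')[100:250,170:370,::-1],None,fx=4,fy=4,interpolation=cv2.INTER_NEAREST))
E
```

```text
time: 11.9
ee_pos: [0.5225, 0.0371, 0.082]
eef_rot: [-0.016, 0.707, 0.016, 0.707]
ft_force: [-1.0, 1.0, -0.1]
width: 0.0005
```

View pics/s5.png

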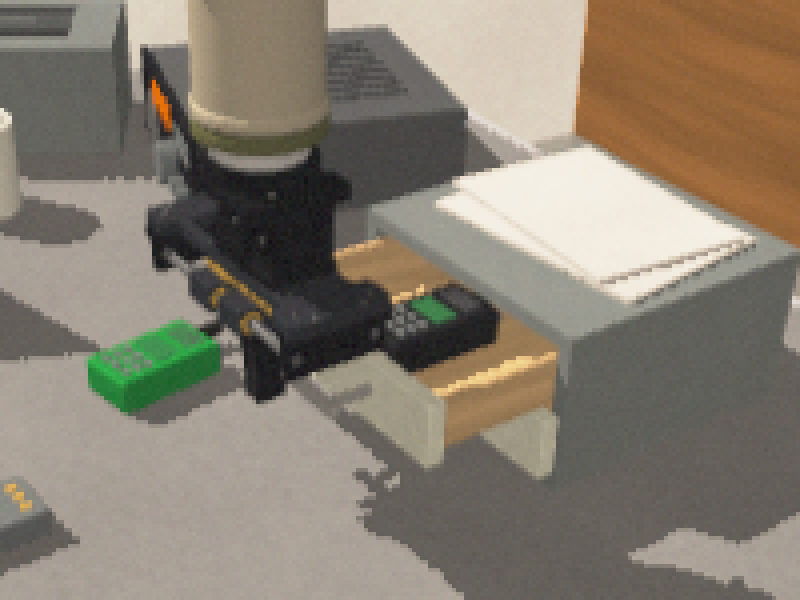

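The drawer is sliding in evenly, with the radio still flat. Continuing.

```bash
python3 -m inch '[[[0.05,0,0,0,0,0,1],[0.12,0,0,0,0,0,1],[0.19,0.01,0,0,0,0,1],[0.26,0.01,0,0,0,0,1],[0.33,0.01,0,0,0,0,1],[0.4,0.02,0,0,0,0,1],[0.47,0.02,0,0,0,0,1],[0.54,0.02,0,0,0,0,1],[0.6,0.03,0,0,0,0,1],[0.63,0.03,0,0,0,0,1]]]'
python3 -m inch '[[[0.03,0,0,0,0,0,1],[0.06,0,0,0,0,0,1],[0.09,0,0,0,0,0,1],[0.12,0,0,0,0,0,1],[0.12,0,0,0,0,0,1]]]'
```

```text
time: 12.95
ee_pos: [0.5987, 0.0407, 0.082]
eef_rot: [-0.016, 0.707, 0.016, 0.707]
ft_force: [-1.2, 0.4, 0.1]
width: 0.0008
time: 13.45
ee_pos: [0.6128, 0.0404, 0.0822]
eef_rot: [-0.016, 0.707, 0.016, 0.707]
ft_force: [-0.1, -0.5, -0.2]
width: 0.0005
```

```bash
python3 -m inch '[[[0.03,0,0,0,0,0,1],[0.05,0,0,0,0,0,1],[0.07,0,0,0,0,0,1],[0.07,0,0,0,0,0,1]]]'
python3 -m inch '[[[0.02,0,0,0,0,0,1],[0.04,0,0,0,0,0,1],[0.04,0,0,0,0,0,1]]]'
```

```text
time: 13.85
ee_pos: [0.6211, 0.0405, 0.0821]
eef_rot: [-0.016, 0.707, 0.016, 0.707]
ft_force: [-0.1, 0.5, -0.2]
width: 0.0002
time: 14.15
ee_pos: [0.6259, 0.0405, 0.0821]
eef_rot: [-0.016, 0.707, 0.016, 0.707]
ft_force: [-1.0, -0.2, -0.2]
width: 0.0005
```

```bash
python3 -m inch '[[[0.02,0,0,0,0,0,1],[0.03,0,0,0,0,0,1],[0.03,0,0,0,0,0,1]]]'
python3 -m inch '[[[0.02,0,0,0,0,0,1],[0.03,0,0,0,0,0,1],[0.03,0,0,0,0,0,1]]]'
```

```text
time: 14.45
ee_pos: [0.6269, 0.0406, 0.0818]
eef_rot: [-0.016, 0.709, 0.016, 0.705]
ft_force: [-12.9, -0.8, 9.4]
width: 0.0004
time: 14.75
ee_pos: [0.6273, 0.0405, 0.0816]
eef_rot: [-0.016, 0.711, 0.016, 0.703]
ft_force: [-30.5, -0.6, 20.3]
width: 0.0006
```

Firm stop at the predicted place (x≈0.627). Backing off and checking.

```bash
python3 -m inch '[[[-0.05,0,0,0,0,0,1],[-0.15,0,0,0,0,0,1],[-0.4,0,0,0,0,0,1],[-0.8,0,0,0,0,0,1],[-1,0,0,0,0,0,1],[-1,0,0,0,0,0,1]]]'
python3 -m inch '[[[-0.2,0.2,0.3,0,0,0,1],[-0.4,0.5,0.6,0,0,0,1],[-0.4,0.9,0.9,0,0,0,1],[-0.4,1,1,0,0,0,1],[-0.4,1,1,0,0,0,1]]]'
python3 - <<'E'
from h import *
print(read_state()['ee_pos'])
cv2.imwrite('pics/t6.png',camera('top')[:,:,::-1])
cv2.imwrite('pics/s6.png',camera('side')[:,:,::-1])
E
```

```text
time: 15.35
ee_pos: [0.5102, 0.0406, 0.0821]
eef_rot: [-0.016, 0.707, 0.016, 0.707]
ft_force: [0.2, -0.1, -0.1]
width: 0.0005
time: 15.85
ee_pos: [0.4662, 0.1653, 0.2055]
eef_rot: [-0.016, 0.705, 0.019, 0.709]
ft_force: [0.8, -0.5, -0.1]
width: 0.0005
[0.46618447 0.16530519 0.2055034 ]
```

View pics/s6.png

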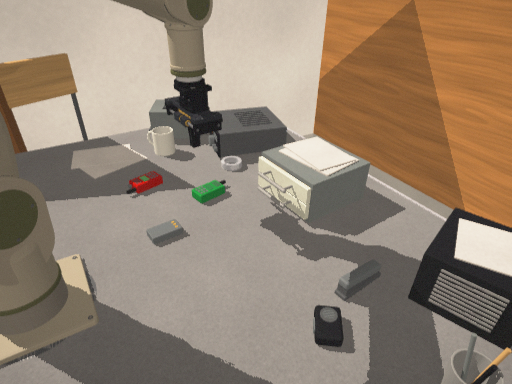

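View pics/t6.png

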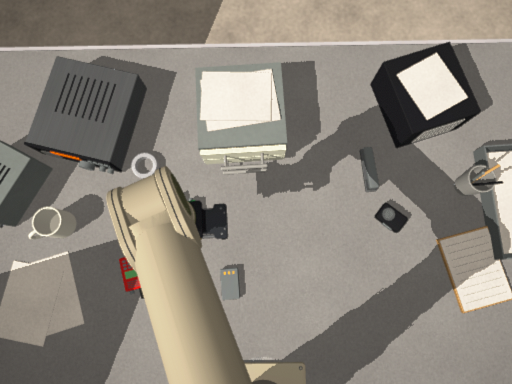

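The drawer appears shut (front flush at side (290,190)) and the handmic still sits at (391,217). Zooming in to check.

Run:
```python
from h import *
a=cv2.imread('pics/s6.png');b=cv2.imread('pics/t6.png')
x=cv2.resize(a[130:225,245:375],(780,570),interpolation=cv2.INTER_NEAREST);cv2.imwrite('pics/z6.png',x)
x=cv2.resize(b[130:180,190:300],None,fx=7,fy=7,interpolation=cv2.INTER_NEAREST);cv2.imwrite('pics/z7.png',x)
c=cv2.imread('pics/top0.png')
for i in (c,b):
    m=(i[195:240,370:412].max(2)<45).astype(np.uint8);M=cv2.moments(m,True);print(M['m10']/M['m00']+370,M['m01']/M['m00']+195,M['m00'])
```

```text
391.81382978723406 218.88031914893617 376.0
392.4112426035503 218.57692307692307 338.0
```

View pics/z6.png

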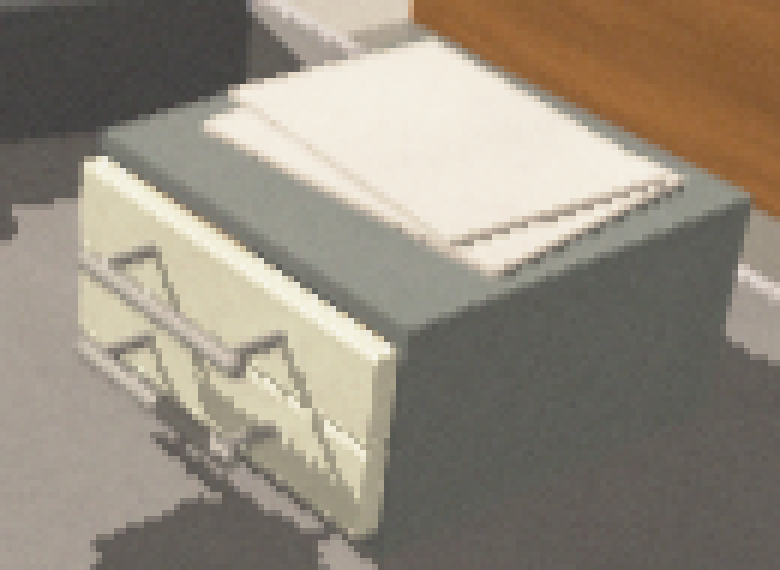

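View pics/z7.png

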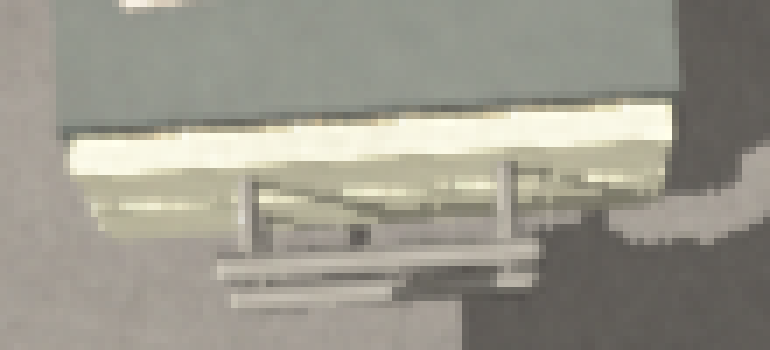

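The top front is flush with the lower front and the unit's face, so the drawer is shut. The handmic hasn't moved: its centroid shifted by less than 1 px. The arm is clear of everything.

```bash
python3 -c "
from bench import *
print(close_job())"
```

```text
the job is handed in; nothing more can be done
None
```

I put the black stub-antenna radio away in the top drawer and pushed the drawer shut. I handed the job in at about 16 s of the 54 s allowed. `close_job()` reports no verdict, so the result rests on the checks below.

- **Radio:** I gripped it across its width (53.7 mm measured), set it flat on its back on the drawer floor and released it with the drawer still fully open. Pictures after release and partway through the push showed it lying flat. Once the drawer was shut it could not be seen.
- **Drawer:** I pushed the handle slowly (about 0.1 m/s at most) until it met a firm stop of about 30 N, where I expected the shut position. In the last pictures the top front is flush with the lower one. I judged that by eye, not by measuring the remaining gap.
- **Hand microphone:** its centroid shifted by less than 1 px, about 2 mm. That is within what changing shadows would cause.
- **Arm:** it had backed off and was clear of everything.

No check failed or disagreed.

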